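# Clear and hold open the thread chest

## Task

Someone left the hardwood pressing block lying on the lid of the thread chest: lift it off and lay it flat in the shallow grey tool tray without dropping it, before the lid is raised. Then raise the chest lid, which has no stay and falls shut if let go, to 60 degrees from closed, and finish holding it steady at that angle, so that I can pick out spools; do not let go. Leave the cone of thread, the shears, the pin dish and the tape case where they are.

Things in the scene. Friction and masses are not known exactly. Their poses are not given: they have to be found in the camera images.
- chest: Plywood thread chest, fixed to the table: box 220 deep (its x) by 320 wide (its y), rim 85 above the table; origin at the centre of its underside on the table; its front (the lid's handle side) faces its own -x, towards the robot. With the shut lid (18 thick, wooden frame round a flush clear pane) its top is 103 above the table. It stands left or right of the middle, turned up to 17 degrees; spools of thread on pegs fill its inside to 70 high.
- chest_lid (a joint): Opening angle of the chest lid in rad: 0 shut, grows as the front edge rises, 60 degrees = 1.047; stop at 1.9. The hinge is nearly free (no stay, no spring): below about 90 degrees the 0.5 kg lid falls shut.
- lid_hinge (a point): Middle of the lid's hinge line, at the chest's rear top edge: 110 behind the chest's centre (its +x), 85 above the table; the line runs along the chest's y.
- lid_handle (a point): Middle of the lid's handle: a round horizontal steel bar, 12 thick, along the chest's y, 110 between the centres of its two end posts, standing 42 (bar centre) out from the lid's front edge. With the lid shut it is 262 in front of the hinge line and 9 above it (94 above the table), clear all round; its axes turn with the lid.
- clapper: Pressing block (tailor's clapper): plain hardwood bar 240 long (its x), 56 wide (its y), 44 high, with a 12 high, 5 deep finger groove along each long side at mid height; about 0.42 kg; loose, lying flat on the shut lid, roughly along the chest's width. Origin at the centre of its underside.
- tray: Shallow open grey plastic tool tray, fixed to the table beside the chest: outside 310 (its x) by 160 (its y), walls 5 thick and 25 high, floor 5 thick; origin at the centre of its underside on the table. Empty at the start.
- cone: White cone of thread standing behind the chest and tray, 68 across, 125 high, origin at the centre of its underside. To be left alone.
- shears: Tailor's shears lying on the table, at the robot's left, about 245 long (blades to its +x) and 85 wide, 12 high; origin on the table near the pivot. To be left alone.
- pin_dish: White bowl-shaped pin dish 90 across, 22 high, at the robot's right, nearer than the tape case; origin at the centre of its underside. To be left alone.
- tape_case: Round black tape measure case, 66 across, 19 high, at the robot's right; origin at the centre of its underside. To be left alone.
There are look-alikes about, which are no part of the job. Of the things shaped like the clapper, the wooden one is meant.

How it is judged:
By the outcome, as a careful person would: the job done as asked, in the order asked, and still so for the second after the job is handed in, while the arm keeps its last pose, push and grip.
It also fails if it takes over 58 s, if anything falls off the work surface, if the arm or the gripper's body presses on something with over 40 N, if the wrist force passes 120 N, or if a joint passes its speed limit or range.

## Robot

A 7-joint arm with a two-finger parallel gripper is mounted at the origin on the work surface. World frame = base frame: x ahead of the robot, y to its left, z up, the work surface at z = 0. Lengths are in m, angles in rad, forces in N, time in s.
With the tool pointing down it reaches from about 0.4 to 0.85 m from the base axis. Payload 4.5 kg.
Tool frame: the origin (TCP) lies at the very end of the fingers, on their centre line; the grasp point (between the pads) lies 19 mm behind it (arm.hold_point_z is the distance from the TCP to the grasp point, in m); z points along the fingers, y is the direction in which the jaws open and shut (so a half turn about z gives the same grasp; the last joint's range is limited). The gripper opens to 85 mm and grips with 20 to 120 N. Pads are 22 mm wide; open, the fingers measure 114 mm over their backs; the gripper's body (76 mm by 85 mm) begins 54 mm behind the grasp point. The pads swing forward as they close: fully open they stand 13 mm farther back than shut.
Start: joints at [-1.234, 0.689, -0.195, 1.565, 0.157, 0.902, -0.215], TCP at [0.186, 0.597, 0.231] pointing down, gripper open.
Joint ranges: [-3.01, 3.01], [-0.46, 2.08], [-1.47, 1.51], [0.13, 2.56], [-1, 4.14], [0.04, 2.09], [-2.66, 2.66]. Speed limits (rad/s): [2.57, 2.57, 3.14, 3.14, 3.14, 3.14, 3.14].

## Interface

Orientations are given as a unit quaternion [x, y, z, w].
In Python, from cell import get_state, viewer, job_done, arm gives the robot as it stands.
- The arm moves only by the shell command python3 -m creep 'ROWS' [OPENING] [FORCE]. ROWS is JSON, a list of rows, each a list of 6 numbers: the shift along the world's x, y, z in m, then the turn, a rotation vector about the world's x, y, z in rad. In form: [[tx, ty, tz, rx, ry, rz], ...]. A call has 1 to 5 rows; each row shifts and turns the pose as measured when the row begins; what a row does not reach is not made up. A row lasts 1/12 s, in which the tool goes at most 41.7 mm and 7.16 degrees, less where a joint would pass 70% of its speed; a pose out of reach is approached as far as the arm can. A call with a gripper value outside its range is refused whole. OPENING is the finger opening in m, from 0 to 0.0854, set as the call begins (- or left out, the last holds). The fingers move at their own pace and stop on an object; FORCE is the grip in N (left out, the last holds). Time passes only in rows, so rows that do not move let the fingers close. It gives the time, the measured TCP pose, the force and the opening at its end, in the units of the state.
- get_state(): the state, without advancing time (a new reading comes with each control period).
- viewer.capture(name): name is "side" or "top" or "wrist"; returns the picture (480x640x3 uint8, red, green, blue); there is no depth.
- viewer.camera_info(name): a dict with "K" (3x3 intrinsics, pixels), "T" (4x4, takes a point from camera to world coordinates). Camera axes: x right, y up, looking along -z (the intrinsics and any distortion apply to the point x, -y, -z); pixel columns grow to the right and rows downward; lengths in m; the calibration is good to about 2 mm. A picture is of the moment at which its call begins: read the wrist's pose just before it. camera_info takes no time and is no camera call; for the wrist camera it gives the pose at the moment of the call.
- job_done(): hands the job in, once; it reports no verdict.
The state is a dict: "time_s": time; "joint_positions": joint angles; "joint_vel": joint speeds; "joint_torque": joint torques, N m; "eef_pos": TCP position; "orientation": TCP orientation; "contact_force": force on the tool from outside, world axes, zero at the start; "torque": the same for the moment, N m; "grip_width": finger opening in m.
Only numpy, scipy, OpenCV 4.12 (cv2) and the standard library are available. Lean on these libraries where they do the work, as an engineer would, in place of code of your own. Each camera call takes 0.05 s, during which the arm holds its last target. There are 200 camera calls.

## Working session

There is one attempt and no reset: what is moved stays moved. The work goes in short steps, Python scripts to look and compute and a shell command to move; the robot and the scene stay as the last step left them, time stands still between calls to the robot, and variables do not carry over. Pictures are saved under pics/ and viewed, about 8 in all and at most 12, crops included, and the job is handed in when it is done.

```bash
ls; mkdir -p pics; python3 - <<'E'
from cell import get_state, viewer, arm
import cv2, numpy as np
print(get_state()); print(arm.hold_point_z)
for n in ("top","side"):
    im=viewer.capture(n); cv2.imwrite(f"pics/{n}0.png",im[:,:,::-1]); i=viewer.camera_info(n); print(n,i)
E
```

```text
pics
{'time_s': 0.0, 'joint_positions': array([-1.23418501,  0.68999276, -0.19450188,  1.5663685 ,  0.15727481,
        0.90247438, -0.21508333]), 'joint_vel': array([ 3.11464650e-05, -5.20877215e-04,  9.57497011e-04, -6.21802120e-05,
       -2.26349681e-04, -6.45726630e-05, -1.15106076e-03]), 'joint_torque': array([-2.82668552e-04, -5.39612174e+01, -1.26665633e+00, -1.58543193e+01,
        9.11198178e-03,  9.27355519e-03,  2.50558469e-05]), 'eef_pos': array([0.18623036, 0.5959225 , 0.23047173]), 'orientation': array([ 1.50788690e-01,  9.88565582e-01, -9.23954944e-04, -8.04451822e-05]), 'contact_force': array([-0.03496048,  0.27844304, -0.37456191]), 'torque': array([-0.01968618, -0.03151391,  0.00806759]), 'grip_width': 0.08520269025213877}
0.0187
top {'K': array([[613.98418138,   0.        , 338.94775427],
       [  0.        , 613.98418138, 240.52284407],
       [  0.        ,   0.        ,   1.        ]]), 'T': array([[ 0.01958476,  0.99821983, -0.05633481,  0.43509986],
       [-0.99976581,  0.02007165,  0.00808994,  0.0199941 ],
       [ 0.00920627,  0.05616318,  0.99837916,  1.63580327],
       [ 0.        ,  0.        ,  0.        ,  1.        ]])}
side {'K': array([[552.86899799,   0.        , 322.40121715],
       [  0.        , 552.86899799, 241.63662325],
       [  0.        ,   0.        ,   1.        ]]), 'T': array([[-0.99592117,  0.0725263 , -0.05367462,  0.43859392],
       [-0.08798762, -0.64892998,  0.75574339,  1.36002498],
       [ 0.0199802 ,  0.75738354,  0.65266451,  1.23048879],
       [ 0.        ,  0.        ,  0.        ,  1.        ]])}
```

View pics/top0.png

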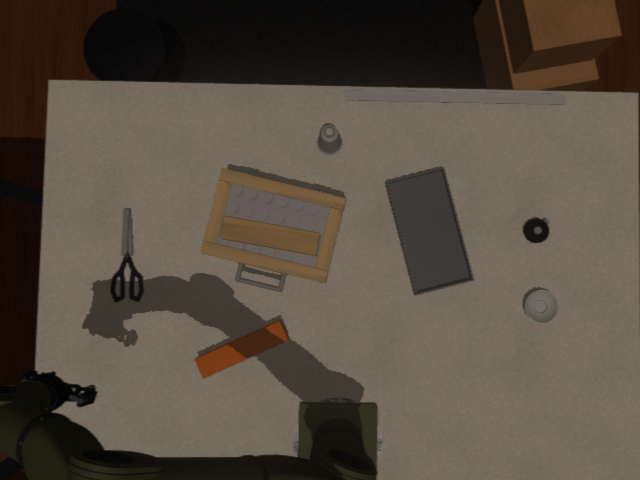

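View pics/side0.png

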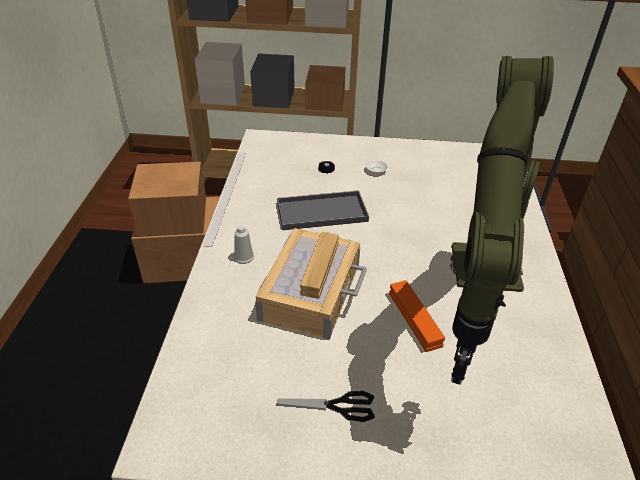

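```bash
cat > h.py <<'E'
import numpy as np, cv2
from cell import viewer, get_state, arm
from scipy.spatial.transform import Rotation as R
def ray(n,uv,z,info=None):
    i=info or viewer.camera_info(n); K,T=i["K"],i["T"]
    uv=np.atleast_2d(np.asarray(uv,float))
    d=np.c_[(uv[:,0]-K[0,2])/K[0,0],-(uv[:,1]-K[1,2])/K[1,1],-np.ones(len(uv))]@T[:3,:3].T
    o=T[:3,3]; return o+d*((z-o[2])/d[:,2])[:,None]
def proj(n,P,info=None):
    i=info or viewer.camera_info(n); K,T=i["K"],i["T"]
    c=(np.atleast_2d(P)-T[:3,3])@T[:3,:3]
    return np.c_[K[0,0]*c[:,0]/-c[:,2]+K[0,2],K[1,1]*-c[:,1]/-c[:,2]+K[1,2]]
E
python3 - <<'E'
from h import *
im=cv2.imread("pics/top0.png"); hsv=cv2.cvtColor(im,cv2.COLOR_BGR2HSV)
for p in [(212,230),(270,235),(300,240),(285,185),(240,205),(250,270),(238,275),(430,230),(300,150)]: print(p,hsv[p[1],p[0]])
def rect(m,z,name):
    c=max(cv2.findContours(m,0,2)[0],key=cv2.contourArea)
    w=ray("top",c[:,0,:],z)[:,:2].astype(np.float32)
    r=cv2.minAreaRect(w); print(name,cv2.contourArea(c),np.round(r[0],4),np.round(r[1],4),r[2]); print(np.round(cv2.boxPoints(r),4).tolist())
wood=((hsv[...,0]>8)&(hsv[...,0]<26)&(hsv[...,1]>85)&(hsv[...,2]>60)).astype(np.uint8)*255
wood[:,:180]=0;wood[:,370:]=0;wood[:150]=0;wood[300:]=0
rect(wood,.103,"lid")
tr=((hsv[...,2]<100)&(hsv[...,1]<60)).astype(np.uint8)*255
tr[:,:365]=0;tr[:,490:]=0;tr[:150]=0;tr[310:]=0
rect(tr,.025,"tray")
out=np.vstack([np.hstack([cv2.resize(im[155:300,190:360],None,fx=4,fy=4)])]); cv2.imwrite("pics/crop1.png",out)
cv2.imwrite("pics/wood.png",wood)
E
```

```text
(212, 230) [ 17 124 119]
(270, 235) [ 16 130 106]
(300, 240) [ 16 131 107]
(285, 185) [ 17 124 113]
(240, 205) [ 10  38 100]
(250, 270) [16 58 66]
(238, 275) [18 37 82]
(430, 230) [15 25 61]
(300, 150) [ 18  49 115]
lid 11006.5 [0.5575 0.1733] [0.3204 0.2204] 77.48558044433594
[[0.41519999504089355, 0.040800001472234726], [0.6304000020027161, -0.007000000216066837], [0.6998000144958496, 0.3057999908924103], [0.4846999943256378, 0.35359999537467957]]
tray 7294.0 [ 0.5591 -0.2287] [0.3157 0.1667] 15.394762992858887
[[0.384799987077713, -0.19030000269412994], [0.42899999022483826, -0.35089999437332153], [0.7333999872207642, -0.2671000063419342], [0.6891999840736389, -0.10639999806880951]]
```

View pics/crop1.png

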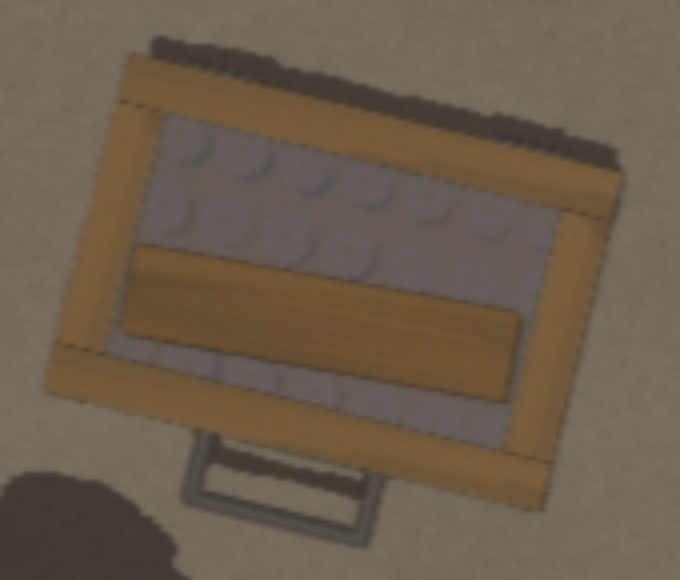

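```bash
python3 - <<'E'
from h import *
c=np.array([(136,246),(519,311),(505,402),(123,333)])/4-.125*3+[190,155]
w=ray("top",c,.147)[:,:2]; print(w.round(4), [np.linalg.norm(w[i]-w[i-1]).round(4) for i in range(4)])
print(cv2.minAreaRect(w.astype(np.float32)), w.mean(0))
l=w[0]+w[3]-w[1]-w[2]; print("long axis deg",np.degrees(np.arctan2(l[1],l[0])))
# handle check: predicted bar ends
C=np.array([.5575,.1733]);a=np.radians(-12.5);x=np.array([np.cos(a),np.sin(a)]);y=np.array([-x[1],x[0]])
for s in(-1,0,1): P=np.r_[C-.152*x+s*.055*y,.094]; print(P, (proj("top",P)-[190,155])*4)
E
python3 -m creep '[[0.03,-0.04,0.01,0,0,-0.11],[0.03,-0.04,0.01,0,0,-0.11],[0.03,-0.04,0,0,0,-0.11],[0.03,-0.04,0,0,0,-0.11],[0.03,-0.04,0,0,0,-0.11]]' 0.0854 40
```

```text
[[0.5728 0.2893]
 [0.538  0.0559]
 [0.4825 0.0632]
 [0.5198 0.2956]] [np.float64(0.0535), np.float64(0.236), np.float64(0.0559), np.float64(0.2353)]
((0.527685284614563, 0.17622578144073486), (0.23697154223918915, 0.055918946862220764), 81.50434875488281) [0.528276  0.1759686]
long axis deg 81.20175441073724
[0.39719883 0.15250254 0.094     ] [[360.1032372  536.77355366]]
[0.40910301 0.20619882 0.094     ] [[274.69499401 516.02493475]]
[0.42100719 0.2598951  0.094     ] [[189.31301082 495.2826953 ]]
time_s: 0.52
eef_pos: [0.3072, 0.4263, 0.2468]
orientation: [0.415, 0.91, 0.002, -0.005]
contact_force: [1.1, 0.6, -0.5]
grip_width: 0.0854
```

```bash
python3 -m creep '[[0.03,-0.035,0,0,0,-0.11],[0.03,-0.035,0,0,0,-0.11],[0.03,-0.035,0,0,0,-0.11],[0.03,-0.035,0,0,0,-0.11],[0.03,-0.035,0,0,0,-0.11]]'
python3 -m creep '[[0.03,-0.035,0,0,0,-0.11],[0.03,-0.035,0,0,0,-0.11],[0.025,-0.025,0,0,0,-0.1],[0.012,-0.012,0,0,0,0],[0,0,0,0,0,0]]'
python3 - <<'E'
from h import *
s=get_state(); print(s['eef_pos'],R.from_quat(s['orientation']).as_matrix().round(3))
i=viewer.camera_info("wrist"); print(i); im=viewer.capture("wrist"); cv2.imwrite("pics/w1.png",im[:,:,::-1])
E
```

```text
time_s: 0.93
eef_pos: [0.44, 0.266, 0.2464]
orientation: [0.656, 0.754, 0.002, -0.005]
contact_force: [0.7, 0.9, -1.0]
grip_width: 0.0853
time_s: 1.35
eef_pos: [0.5371, 0.1518, 0.2459]
orientation: [0.78, 0.626, 0.002, -0.001]
contact_force: [-0.5, -0.1, 0.1]
grip_width: 0.0855
[0.53710372 0.15179216 0.24589523] [[ 0.216  0.976  0.002]
 [ 0.976 -0.216  0.004]
 [ 0.004  0.001 -1.   ]]
{'K': array([[399.35404394,   0.        , 322.07871531],
       [  0.        , 399.35404394, 235.81212249],
       [  0.        ,   0.        ,   1.        ]]), 'T': array([[ 9.76546780e-01,  2.06952685e-01,  5.93883154e-02,
         5.53986960e-01],
       [-2.15303664e-01,  9.37569084e-01,  2.73145648e-01,
         2.22184626e-01],
       [ 8.47577035e-04, -2.79526025e-01,  9.60137742e-01,
         3.88773845e-01],
       [ 0.00000000e+00,  0.00000000e+00,  0.00000000e+00,
         1.00000000e+00]])}
```

View pics/w1.png

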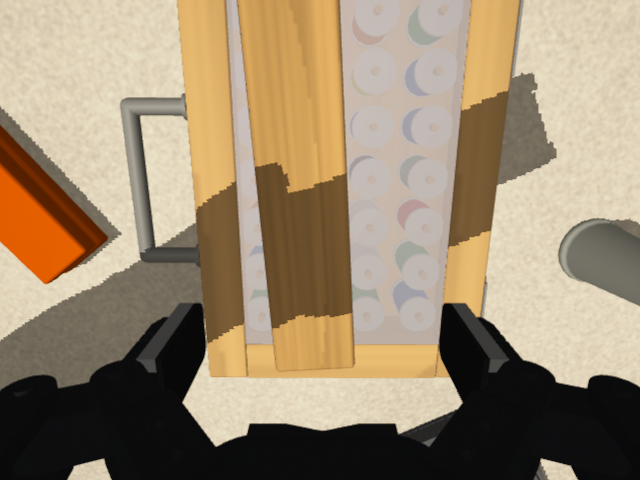

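```bash
python3 - <<'E'
from h import *
i=viewer.camera_info("wrist")
p=ray("wrist",[(276,370),(353,366),(240,10),(339,10),(183,102),(125,103),(147,255),(210,376),(437,376)],.147,i)[:,:2]
l=ray("wrist",[(130,103),(147,255)],.094,i)[:,:2]; c=ray("wrist",[(210,376),(437,376)],.103,i)[:,:2]
print(p[:4].round(4),"bar",l.round(4),"lid",c.round(4))
for a,b in((0,2),(1,3)):
    d=p[b]-p[a]; print(np.degrees(np.arctan2(d[1],d[0])))
print("end mid",(p[0]+p[1])/2,"w",np.linalg.norm(p[0]-p[1]))
d=(p[2]+p[3]-p[0]-p[1]);d/=np.linalg.norm(d);print("centre",(p[0]+p[1])/2+.12*d,d)
E
```

```text
[[0.4853 0.0663]
 [0.5385 0.058 ]
 [0.5215 0.2886]
 [0.5738 0.2772]] bar [[0.4236 0.2632]
 [0.3977 0.1537]] lid [[0.4181 0.0439]
 [0.6021 0.0037]]
80.76179477611367
80.8401792414212
end mid [0.51190631 0.06218066] w 0.053804657438348044
centre [0.5310906  0.18063725] [0.15986906 0.98713823]
```

```bash
python3 -m creep '[[-0.004,0.014,-0.02,0,0,0.03],[-0.003,0.012,-0.02,0,0,0.03],[0,0,-0.02,0,0,0],[0,0,0,0,0,0]]'
```

```text
time_s: 1.73
eef_pos: [0.5254, 0.1846, 0.1843]
orientation: [0.757, 0.653, 0.003, -0.004]
contact_force: [1.0, -0.9, -1.5]
grip_width: 0.0854
```

```bash
python3 -m creep '[[0.004,-0.005,-0.015,0,0,-0.01],[0,0,-0.02,0,0,0],[0,0,-0.015,0,0,0],[0,0,0,0,0,0]]'; python3 -m creep '[[0,0,-0.008,0,0,0],[0,0,-0.006,0,0,0],[0,0,0,0,0,0]]'
```

```text
time_s: 2.07
eef_pos: [0.5257, 0.1866, 0.1347]
orientation: [0.757, 0.653, 0.003, -0.006]
contact_force: [-0.1, -0.4, 0.3]
grip_width: 0.0854
time_s: 2.32
eef_pos: [0.5254, 0.1894, 0.1221]
orientation: [0.756, 0.654, 0.004, -0.007]
contact_force: [0.1, -0.5, -0.2]
grip_width: 0.0858
```

```bash
python3 -m creep '[[0.004,-0.008,0,-0.016,-0.003,0],[0.002,-0.006,-0.006,0,0,0],[0,-0.002,-0.004,0,0,0],[0,0,0,0,0,0]]'
```

```text
time_s: 2.65
eef_pos: [0.5334, 0.1725, 0.1135]
orientation: [0.756, 0.654, 0.002, 0.002]
contact_force: [0.1, -0.4, -0.1]
grip_width: 0.0852
```

```bash
python3 -m creep '[[-0.001,0.002,-0.004,0,0,0],[0,0,0,0,0,0],[0,0,0,0,0,0]]'; python3 -m creep '[[0,0,0,0,0,0],[0,0,0,0,0,0],[0,0,0,0,0,0],[0,0,0,0,0,0],[0,0,0,0,0,0]]' 0.03 60;  python3 -m creep '[[0,0,0,0,0,0],[0,0,0,0,0,0],[0,0,0,0,0,0],[0,0,0,0,0,0]]'
```

```text
time_s: 2.9
eef_pos: [0.5327, 0.1737, 0.1092]
orientation: [0.757, 0.654, 0.002, 0.002]
contact_force: [0.2, -0.4, 0.5]
grip_width: 0.0854
time_s: 3.32
eef_pos: [0.5315, 0.1743, 0.1094]
orientation: [0.757, 0.654, 0.001, 0.001]
contact_force: [0.0, 0.0, -1.6]
grip_width: 0.0551
time_s: 3.65
eef_pos: [0.5315, 0.1742, 0.1094]
orientation: [0.757, 0.654, 0.001, 0.001]
contact_force: [0.5, -1.2, 0.2]
grip_width: 0.0552
```

```bash
python3 -m creep '[[0,0,0.01,0,0,0],[0,0,0.02,0,0,0],[0,0,0.025,0,0,0],[0,0,0.025,0,0,0],[0,0,0.02,0,0,0]]'; python3 -m creep '[[0,0,0.02,0,0,0],[0,0,0.01,0,0,0],[0,0,0,0,0,0]]'
python3 - <<'E'
from h import *
im=viewer.capture("side"); cv2.imwrite("pics/s1.png",im[150:450,200:560,::-1])
E
```

```text
time_s: 4.07
eef_pos: [0.5248, 0.1724, 0.208]
orientation: [0.756, 0.654, -0.007, -0.002]
contact_force: [1.0, 0.6, -4.2]
grip_width: 0.0554
time_s: 4.32
eef_pos: [0.5254, 0.1724, 0.2442]
orientation: [0.756, 0.654, -0.005, -0.001]
contact_force: [1.6, -0.9, -3.3]
grip_width: 0.0554
```

View pics/s1.png

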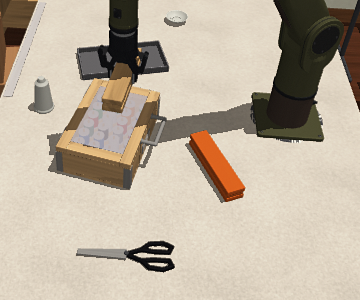

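```bash
python3 -m creep '[[0.002,-0.02,0,0,0,-0.05],[0.003,-0.035,0,0,0,-0.1],[0.003,-0.035,0,0,0,-0.1],[0.003,-0.035,0,0,0,-0.1],[0.003,-0.035,0,0,0,-0.1]]'
python3 -m creep '[[0.003,-0.035,0,0,0,-0.1],[0.003,-0.035,0,0,0,-0.1],[0.003,-0.035,0,0,0,-0.1],[0.003,-0.035,0,0,0,-0.1],[0.003,-0.035,0,0,0,-0.1]]'
python3 -m creep '[[0.003,-0.025,0,0,0,-0.1],[0,-0.015,0,0,0,-0.05],[0,0,0,0,0,0]]'
```

```text
time_s: 4.78
eef_pos: [0.5339, 0.0212, 0.2385]
orientation: [0.882, 0.472, -0.005, -0.008]
contact_force: [0.6, 0.5, -4.4]
grip_width: 0.0554
time_s: 5.2
eef_pos: [0.5431, -0.16, 0.2322]
orientation: [0.974, 0.228, -0.009, -0.013]
contact_force: [-0.1, 0.6, -5.3]
grip_width: 0.0553
time_s: 5.45
eef_pos: [0.5417, -0.2134, 0.2287]
orientation: [0.99, 0.141, -0.011, -0.01]
contact_force: [-0.5, -1.4, -4.1]
grip_width: 0.0554
```

```bash
python3 -m creep '[[0.009,-0.008,0,-0.017,-0.025,-0.01],[0.008,-0.007,-0.02,0,0,0],[0,0,-0.03,0,0,0],[0,0,-0.03,0,0,0],[0,0,0,0,0,0]]'
python3 - <<'E'
from h import *
s=get_state(); print(s['eef_pos'],R.from_quat(s['orientation']).as_matrix().round(3))
im=viewer.capture("top"); c=cv2.resize(im[150:310,370:500],None,fx=3,fy=3); w=viewer.capture("wrist"); cv2.imwrite("pics/t2.png",np.hstack([c[:,:,::-1],w[:,:,::-1][:, 100:500]]) if c.shape[0]==480 else c)
E
```

```text
time_s: 5.87
eef_pos: [0.5563, -0.2273, 0.1416]
orientation: [0.991, 0.136, -0.003, -0.002]
contact_force: [-1.6, 1.7, -5.3]
grip_width: 0.0551
[ 0.55629099 -0.22734713  0.14163592] [[ 0.963  0.27  -0.006]
 [ 0.27  -0.963  0.003]
 [-0.005 -0.005 -1.   ]]
```

View pics/t2.png

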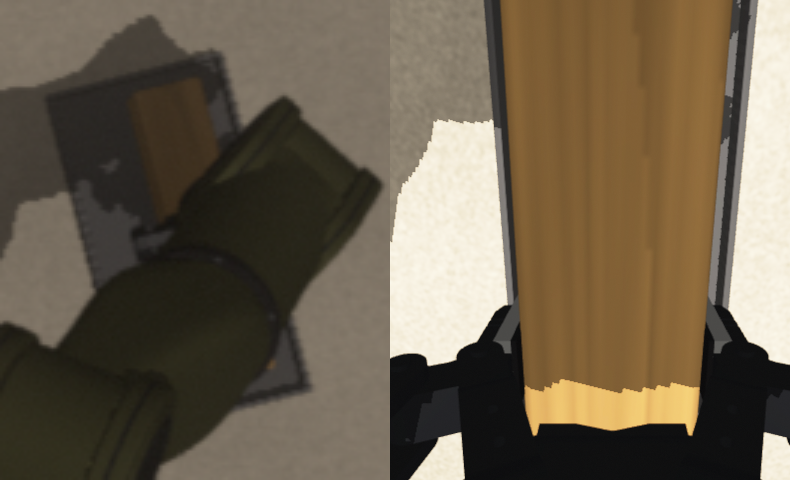

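```bash
python3 -m creep '[[0.001,0,-0.025,0,0,0],[0.001,0,-0.03,0,0,0],[0,0,-0.03,0,0,0],[0,0,-0.012,0,0,0],[0,0,0,0,0,0]]'
```

```text
time_s: 6.38
eef_pos: [0.5693, -0.231, 0.0569]
orientation: [0.99, 0.138, 0.009, 0.005]
contact_force: [-0.8, 0.2, -3.8]
grip_width: 0.0551
```

```bash
python3 -m creep '[[-0.006,0.001,-0.012,0.007,0.019,0],[-0.004,0,-0.012,0,0,0],[0,0,-0.008,0,0,0],[0,0,0,0,0,0]]'
```

```text
time_s: 6.72
eef_pos: [0.5632, -0.2316, 0.0295]
orientation: [0.99, 0.139, 0.003, 0.002]
contact_force: [0.3, -0.5, -4.5]
grip_width: 0.0553
```

```bash
python3 -m creep '[[-0.002,0.001,-0.006,0.003,0.006,0],[-0.001,0,-0.005,0,0,0],[0,0,-0.003,0,0,0],[0,0,0,0,0,0]]';python3 -m creep '[[0,0,-0.002,0,0,0],[0,0,-0.001,0,0,0],[0,0,0,0,0,0]]'
```

```text
time_s: 7.05
eef_pos: [0.5624, -0.2316, 0.0172]
orientation: [0.99, 0.139, 0.002, 0.001]
contact_force: [-0.3, 0.6, -4.6]
grip_width: 0.0555
time_s: 7.3
eef_pos: [0.5629, -0.2319, 0.0144]
orientation: [0.99, 0.139, 0.003, 0.002]
contact_force: [0.4, 0.9, -4.7]
grip_width: 0.0554
```

```bash
python3 -m creep '[[0,0,-0.002,0,0.003,0],[0,0,-0.001,0,0,0],[0,0,0,0,0,0]]';python3 -m creep '[[0,0,-0.002,0,0,0],[0,0,0,0,0,0]]'
```

```text
time_s: 7.55
eef_pos: [0.5632, -0.2319, 0.0115]
orientation: [0.99, 0.139, 0.001, 0.002]
contact_force: [-1.1, -0.4, -2.9]
grip_width: 0.0556
time_s: 7.72
eef_pos: [0.5634, -0.2321, 0.0122]
orientation: [0.99, 0.139, 0.002, 0.001]
contact_force: [-0.3, -0.0, -4.7]
grip_width: 0.0552
```

```bash
python3 -m creep '[[0,0,-0.002,0,0,0],[0,0,-0.002,0,0,0],[0,0,0,0,0,0]]';python3 -m creep '[[0,0,-0.002,0,0,0],[0,0,0,0,0,0]]'
```

```text
time_s: 7.97
eef_pos: [0.5637, -0.2324, 0.0121]
orientation: [0.99, 0.139, 0.003, 0.001]
contact_force: [-0.7, -0.3, -4.4]
grip_width: 0.0551
time_s: 8.13
eef_pos: [0.5641, -0.2326, 0.0118]
orientation: [0.99, 0.139, 0.004, 0.001]
contact_force: [-1.4, 0.6, -1.9]
grip_width: 0.0554
```

```bash
python3 -m creep '[[0,0,-0.005,0,0.005,0]]';python3 -m creep '[[0,0,-0.004,0,0.003,0]]'
```

```text
time_s: 8.22
eef_pos: [0.5641, -0.2327, 0.0111]
orientation: [0.99, 0.138, 0.002, -0.0]
contact_force: [-16.8, 11.2, 80.8]
grip_width: 0.0553
time_s: 8.3
eef_pos: [0.5641, -0.2326, 0.0112]
orientation: [0.99, 0.138, 0.001, -0.001]
contact_force: [-9.4, 6.2, 33.8]
grip_width: 0.0553
```

```bash
python3 -m creep '[[0,0,0,0,0,0],[0,0,0,0,0,0]]'; python3 -m creep '[[0,0,0,0,0,0],[0,0,0,0,0,0],[0,0,0.001,0,0,0],[0,0,0.001,0,0,0]]' 0.08; python3 -m creep '[[0,0,0.012,0,0,0],[0,0,0.015,0,0,0],[0,0,0.02,0,0,0],[0,0,0.03,0,0,0],[0,0,0.035,0,0,0]]'; python3 -m creep '[[0,0,0.035,0,0,0],[0,0,0.03,0,0,0],[0,0,0.02,0,0,0],[0,0,0,0,0,0]]'
```

```text
time_s: 8.47
eef_pos: [0.5649, -0.2331, 0.013]
orientation: [0.99, 0.138, 0.002, -0.0]
contact_force: [0.1, -0.7, -5.5]
grip_width: 0.0551
time_s: 8.8
eef_pos: [0.5661, -0.2338, 0.0136]
orientation: [0.99, 0.138, 0.002, 0.0]
contact_force: [0.2, 0.3, -0.0]
grip_width: 0.0799
time_s: 9.22
eef_pos: [0.561, -0.2313, 0.124]
orientation: [0.99, 0.138, -0.004, -0.003]
contact_force: [1.1, 0.5, 0.1]
grip_width: 0.0799
time_s: 9.55
eef_pos: [0.5631, -0.2338, 0.2231]
orientation: [0.991, 0.137, 0.001, 0.0]
contact_force: [0.2, -0.3, 0.1]
grip_width: 0.08
```

```bash
python3 -m creep '[[-0.006,0.02,0,0,0,0.05],[-0.012,0.035,0,0,0,0.085],[-0.012,0.035,0,0,0,0.085],[-0.012,0.035,0,0,0,0.085],[-0.012,0.035,0,0,0,0.085]]' 0.03 40
python3 -m creep '[[-0.012,0.035,0,0,0,0.085],[-0.012,0.035,0,0,0,0.085],[-0.012,0.035,0,0,0,0.085],[-0.012,0.035,0,0,0,0.085],[-0.012,0.035,0,0,0,0.085]]'
python3 -m creep '[[-0.012,0.035,0,0,0,0.085],[-0.012,0.03,0,0,0,0.08],[-0.012,0.02,0,0,0,0.05],[0,0,0,0,0,0]]'
python3 - <<'E'
from h import *
im=viewer.capture("top"); cv2.imwrite("pics/t3.png",cv2.resize(im[140:310,180:490],None,fx=2.5,fy=2.5)[:,:,::-1])
E
```

```text
time_s: 9.97
eef_pos: [0.5085, -0.081, 0.2273]
orientation: [0.945, 0.326, 0.006, 0.007]
contact_force: [-0.2, 1.0, -0.1]
grip_width: 0.0299
time_s: 10.38
eef_pos: [0.4421, 0.1009, 0.2275]
orientation: [0.85, 0.527, 0.007, 0.005]
contact_force: [0.7, 0.4, 0.3]
grip_width: 0.0301
time_s: 10.72
eef_pos: [0.3991, 0.1975, 0.2273]
orientation: [0.78, 0.626, 0.008, 0.001]
contact_force: [-0.2, 0.4, 0.7]
grip_width: 0.0299
```

View pics/t3.png

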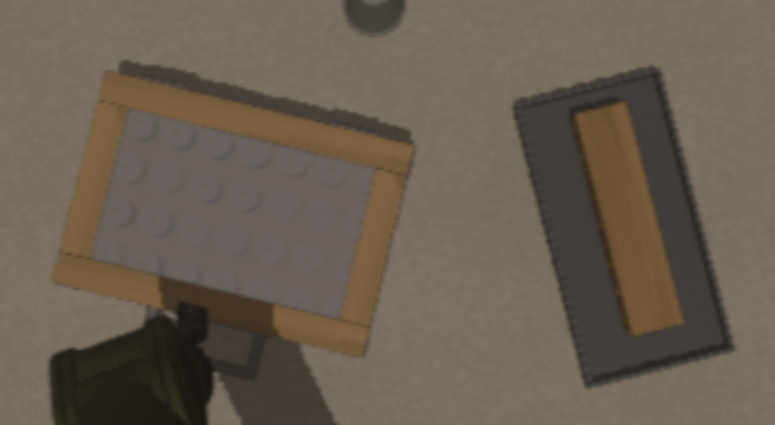

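```bash
python3 -m creep '[[0.006,0.005,-0.02,-0.01,0.012,0],[0.004,0.004,-0.025,0,0,0],[0,0,-0.025,0,0,0],[0,0,0,0,0,0]]'
python3 - <<'E'
from h import *
s=get_state(); print(s['eef_pos'],R.from_quat(s['orientation']).as_matrix().round(3))
i=viewer.camera_info("wrist"); im=viewer.capture("wrist"); cv2.imwrite("pics/w2.png",im[:,:,::-1])
import pickle; pickle.dump(i,open("pics/w2.pkl","wb"))
E
```

```text
time_s: 11.1
eef_pos: [0.4135, 0.2023, 0.1569]
orientation: [0.783, 0.622, 0.002, 0.004]
contact_force: [-0.8, -1.0, 0.3]
grip_width: 0.0296
[0.41351928 0.20234595 0.1569024 ] [[ 0.227  0.974  0.009]
 [ 0.974 -0.227 -0.004]
 [-0.002  0.009 -1.   ]]
```

View pics/w2.png

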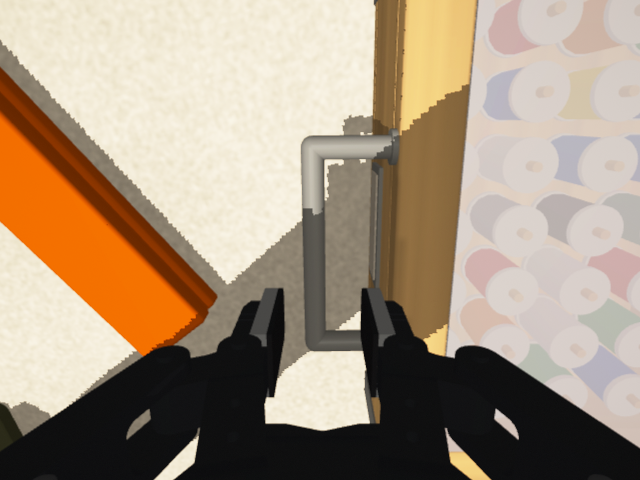

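```bash
python3 - <<'E'
from h import *
import pickle; i=pickle.load(open("pics/w2.pkl","rb"))
print(ray("wrist",[(312.5,147),(316,340)],.094,i)[:,:2], ray("wrist",[(312.5,147),(316,340)],.094,i)[:,:2].mean(0))
E
```

```text
[[0.4241249  0.2602402 ]
 [0.40050511 0.15297335]] [0.41231501 0.20660677]
```

```bash
python3 -m creep '[[-0.002,0.004,-0.02,0.004,0.008,0],[0,0,-0.015,0,0,0],[0,0,0,0,0,0]]'; python3 -m creep '[[0,0,-0.01,0,0,0],[0,0,0,0,0,0]]'
```

```text
time_s: 11.4
eef_pos: [0.4157, 0.2038, 0.126]
orientation: [0.786, 0.619, 0.004, 0.002]
contact_force: [0.4, -1.1, -0.0]
grip_width: 0.0298
time_s: 11.57
eef_pos: [0.4173, 0.2025, 0.1183]
orientation: [0.787, 0.617, 0.005, 0.002]
contact_force: [0.0, -0.2, -0.6]
grip_width: 0.0298
```

```bash
python3 -m creep '[[-0.008,0.003,-0.005,-0.003,0.012,0.02],[-0.003,0.002,-0.008,0,0.003,0],[-0.001,0.001,-0.008,0,0.003,0],[0,0,0,0,0,0]]'
```

```text
time_s: 11.9
eef_pos: [0.4066, 0.2089, 0.1001]
orientation: [0.781, 0.625, -0.001, -0.001]
contact_force: [0.8, -0.1, 0.2]
grip_width: 0.0299
```

```bash
python3 -m creep '[[0.004,-0.001,-0.006,0,0,0],[0.0,0,-0.008,0,0.002,0],[0,0,0,0,0,0]]'; python3 -m creep '[[-0.001,0,-0.006,0,0.002,0],[-0.001,0,-0.003,0,0,0],[0,0,0,0,0,0]]'
```

```text
time_s: 12.15
eef_pos: [0.4112, 0.2083, 0.085]
orientation: [0.78, 0.625, -0.001, -0.002]
contact_force: [0.7, 1.2, -0.3]
grip_width: 0.0299
time_s: 12.4
eef_pos: [0.4093, 0.2079, 0.0745]
orientation: [0.781, 0.625, -0.003, -0.003]
contact_force: [0.1, -1.1, 0.4]
grip_width: 0.03
```

```bash
python3 -m creep '[[0,0,0,0,0,0],[0,0,0,0,0,0],[0,0,0,0,0,0],[0,0,0,0,0,0]]' 0.005 40; python3 -m creep '[[0,0,0,0,0,0],[0,0,0,0,0,0],[0,0,0,0,0,0]]'
```

```text
time_s: 12.73
eef_pos: [0.4105, 0.2074, 0.0743]
orientation: [0.781, 0.624, -0.002, -0.002]
contact_force: [1.4, -0.3, -3.3]
grip_width: 0.0101
time_s: 12.98
eef_pos: [0.4105, 0.2074, 0.0744]
orientation: [0.781, 0.624, -0.002, -0.002]
contact_force: [1.3, 0.0, -2.8]
grip_width: 0.011
```

```bash
cat > arc.py <<'E'
import sys; from h import *
H=np.array([.6663,.1507,.085]); a=np.radians(-12.5); X=np.array([np.cos(a),np.sin(a),0]); Y=np.array([-X[1],X[0],0])
s=get_state(); M=R.from_quat(s['orientation']).as_matrix(); g=s['eef_pos']-M[:,2]*.0187; r=g-H
al=np.arctan2(.009,.262); th=np.arctan2(r[2],-r@X)-al; rad=np.hypot(r[2],r@X)
print("t",s['time_s'],"theta",np.degrees(th).round(2),"rad err mm",((rad-.26215)*1e3).round(2),"along y",(r@Y*1e3).round(1),"F",s['contact_force'].round(1),"w",s['grip_width'].round(4))
print("tilt fwd deg",np.degrees(np.arcsin(M[:,2]@X)).round(1),"side",np.degrees(np.arcsin(M[:,2]@Y)).round(1),"jaw",np.degrees(np.arctan2(M[1,1],M[0,1])).round(1))
st=np.radians(float(sys.argv[1]))
P=lambda t: H+.26215*(-np.cos(t+al)*X+np.sin(t+al)*np.array([0,0,1]))
cur=g.copy()
for k in range(1,6):
    p=P(th+k*st); print((p-cur).round(4).tolist()); cur=p
E
python3 arc.py 2.5
```

```text
Traceback (most recent call last):
  File "arc.py", line 5, in <module>
    print("t",s['time_s'],"theta",np.degrees(th).round(2),"rad err mm",((rad-.26215)*1e3).round(2),"along y",(r@Y*1e3).round(1),"F",s['contact_force'].round(1),"w",s['grip_width'].round(4))
                                                                                                                                                                    ^^^^^^^^^^^^^^^^^^^^^
AttributeError: 'float' object has no attribute 'round'
```

```bash
sed -i "s/s\['grip_width'\].round(4)/round(s['grip_width'],4)/" arc.py; python3 arc.py 2.5
```

```text
t 12.9833 theta -0.19 rad err mm -0.15 along y 0.0 F [ 1.3  0.  -2.8] w 0.011
tilt fwd deg -0.3 side -0.0 jaw -12.7
[0.0004, -0.0001, 0.0114]
[0.0011, -0.0002, 0.0114]
[0.0016, -0.0003, 0.0113]
[0.002, -0.0005, 0.0112]
[0.0025, -0.0006, 0.0111]
```

```bash
python3 -m creep '[[0.0004,-0.0001,0.008,0,0,0],[0.001,-0.0002,0.0114,0,0,0],[0.0016,-0.0003,0.0113,0,0,0],[0.002,-0.0005,0.011,0,0,0]]'; python3 arc.py 3
```

```text
time_s: 13.32
eef_pos: [0.4152, 0.2064, 0.117]
orientation: [0.781, 0.625, -0.003, -0.002]
contact_force: [2.7, -0.2, -4.7]
grip_width: 0.0105
t 13.3167 theta 9.19 rad err mm -0.1 along y 0.0 F [ 2.7 -0.2 -4.7] w 0.0105
tilt fwd deg -0.4 side -0.1 jaw -12.7
[0.0028, -0.0007, 0.0134]
[0.0036, -0.0008, 0.0132]
[0.0043, -0.001, 0.013]
[0.0049, -0.0011, 0.0128]
[0.0056, -0.0012, 0.0125]
```

```bash
python3 -m creep '[[0.0028,-0.0007,0.0134,0,0,0],[0.0036,-0.0008,0.0132,0,0,0],[0.0043,-0.001,0.013,0,0,0],[0.005,-0.0011,0.0128,0,0,0],[0.0056,-0.0012,0.0125,0,0,0]]'; python3 arc.py 3
```

```text
time_s: 13.73
eef_pos: [0.4387, 0.2012, 0.1876]
orientation: [0.781, 0.625, -0.001, -0.001]
contact_force: [5.2, -0.0, -6.1]
grip_width: 0.0104
t 13.7333 theta 25.51 rad err mm 0.6 along y 0.0 F [ 5.2 -0.  -6.1] w 0.0104
tilt fwd deg -0.2 side -0.0 jaw -12.7
[0.007, -0.0016, 0.0117]
[0.0071, -0.0016, 0.0116]
[0.0077, -0.0017, 0.0112]
[0.0082, -0.0018, 0.0108]
[0.0088, -0.0019, 0.0104]
```

```bash
python3 -m creep '[[0.007,-0.0016,0.0117,0,0,0],[0.0072,-0.0016,0.0116,0,0,0],[0.0077,-0.0017,0.0112,0,0,0],[0.0082,-0.0018,0.0108,0,0,0],[0.0088,-0.002,0.0104,0,0,0]]'; python3 arc.py 3
```

```text
time_s: 14.15
eef_pos: [0.4798, 0.192, 0.2489]
orientation: [0.78, 0.625, 0.002, -0.0]
contact_force: [6.7, 0.5, -10.1]
grip_width: 0.0108
t 14.15 theta 41.74 rad err mm 2.14 along y -0.1 F [  6.7   0.5 -10.1] w 0.0108
tilt fwd deg 0.1 side 0.1 jaw -12.6
[0.011, -0.0023, 0.0082]
[0.01, -0.0022, 0.0091]
[0.0104, -0.0023, 0.0086]
[0.0109, -0.0024, 0.008]
[0.0113, -0.0025, 0.0074]
```

```bash
python3 -m creep '[[0.0105,-0.0023,0.0083,0,0,0],[0.0103,-0.0022,0.0088,0,0,0],[0.0105,-0.0023,0.0085,0,0,0],[0.0109,-0.0024,0.008,0,0,0]]'; python3 arc.py 1
```

```text
time_s: 14.48
eef_pos: [0.5191, 0.1832, 0.285]
orientation: [0.78, 0.626, -0.001, -0.002]
contact_force: [5.4, 2.1, -10.0]
grip_width: 0.0106
t 14.4833 theta 53.46 rad err mm 3.44 along y -0.2 F [  5.4   2.1 -10. ] w 0.0106
tilt fwd deg -0.3 side 0.1 jaw -12.5
[0.0056, -0.0011, -0.0003]
[0.0037, -0.0008, 0.0025]
[0.0038, -0.0008, 0.0024]
[0.0038, -0.0008, 0.0024]
[0.0039, -0.0009, 0.0023]
```

```bash
python3 -m creep '[[0,0,0,0,0,0],[0,0,0,0,0,0]]' - 70; python3 arc.py 1; python3 - <<'E'
from h import *
im=viewer.capture("side"); cv2.imwrite("pics/s2full.png",im[:,:,::-1]); cv2.imwrite("pics/s2.png",cv2.resize(im[170:350,230:430],None,fx=3.3,fy=3.3)[:,:,::-1])
E
```

```text
time_s: 14.65
eef_pos: [0.5201, 0.183, 0.2858]
orientation: [0.78, 0.626, 0.0, -0.002]
contact_force: [2.1, 2.0, -9.1]
grip_width: 0.0093
t 14.65 theta 53.74 rad err mm 3.53 along y -0.2 F [ 2.1  2.  -9.1] w 0.0093
tilt fwd deg -0.2 side 0.2 jaw -12.6
[0.0057, -0.0011, -0.0004]
[0.0038, -0.0008, 0.0025]
[0.0038, -0.0008, 0.0024]
[0.0038, -0.0009, 0.0023]
[0.0039, -0.0009, 0.0023]
```

View pics/s2.png

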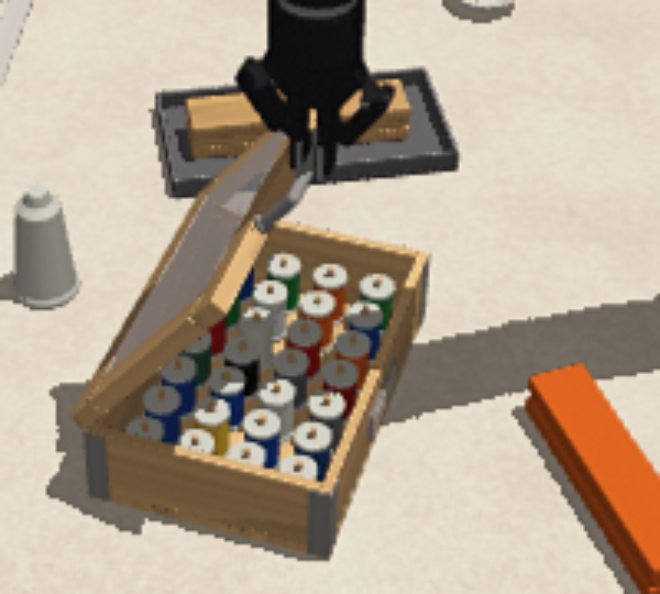

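```bash
python3 - <<'E'
from h import *
im=cv2.imread("pics/s2full.png"); cv2.imwrite("pics/s2z.png",cv2.resize(im[250:310,246:316],None,fx=10,fy=10,interpolation=cv2.INTER_CUBIC))
E
```

```text
(no output)
```

View pics/s2z.png

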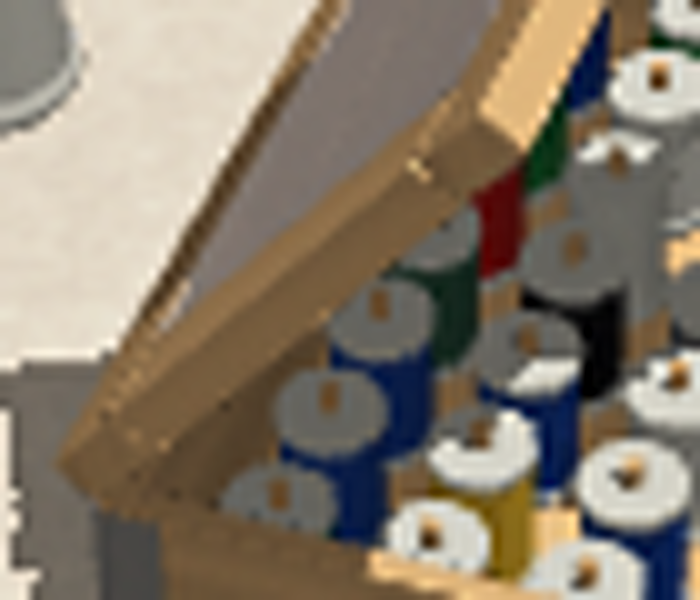

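```bash
cat > lid.py <<'E'
from h import *
def ang(px):
    a=np.radians(-12.5); X=np.array([np.cos(a),np.sin(a),0]); Y=np.array([-X[1],X[0],0])
    H=np.array([.6657,.1500,.085])
    i=viewer.camera_info("side");K,T=i["K"],i["T"]; uv=np.array(px,float)
    d=np.c_[(uv[:,0]-K[0,2])/K[0,0],-(uv[:,1]-K[1,2])/K[1,1],-np.ones(len(uv))]@T[:3,:3].T; o=T[:3,3]
    t=(.16-(o-H)@Y)/(d@Y); p=o+d*t[:,None]-H; q=np.c_[p@X,p[:,2]]
    print((q*1e3).round(1).tolist())
    for a,b in((3,0),(2,1)):
        v=q[b]-q[a]; print("edge len",np.linalg.norm(v).round(4),"deg",np.degrees(np.arctan2(v[1],-v[0])).round(2))
    print("from hinge bottom",np.degrees(np.arctan2(q[0][1],-q[0][0])),np.hypot(*q[0]),"top corner",np.degrees(np.arctan2(q[1][1],-q[1][0])-np.arctan2(.018,.22)),np.hypot(*q[1]))
E
python3 - <<'E'
from lid import *
ang(np.array([(520,150),(480,113),(60,462),(105,508)])/10-.45+[246,250])
E
```

```text
[[-129.8, 176.3], [-119.0, 186.0], [8.5, 14.8], [-4.2, 0.4]]
edge len 0.2162 deg 54.47
edge len 0.2135 deg 53.3
from hinge bottom 53.640275037623795 0.2188928470359471 top corner 52.69776336353862 0.22081322548732604
```

```bash
python3 -m creep '[[0.0075,-0.0017,0.005,0,0,0],[0.008,-0.0018,0.005,0,0,0],[0.0078,-0.0017,0.0045,0,0,0],[0,0,0,0,0,0]]'; python3 arc.py 0.3
```

```text
time_s: 15.03
eef_pos: [0.5396, 0.1786, 0.2991]
orientation: [0.779, 0.627, -0.004, -0.005]
contact_force: [2.9, 1.3, -8.6]
grip_width: 0.0097
t 15.0333 theta 58.96 rad err mm 4.27 along y -0.2 F [ 2.9  1.3 -8.6] w 0.0097
tilt fwd deg -0.7 side 0.0 jaw -12.4
[0.0032, -0.0005, -0.0031]
[0.0012, -0.0003, 0.0007]
[0.0012, -0.0003, 0.0007]
[0.0012, -0.0003, 0.0006]
[0.0012, -0.0003, 0.0006]
```

```bash
python3 -m creep '[[0.004,-0.0009,0.0022,0,0,0],[0.001,-0.0003,0.0006,0,0,0],[0,0,0,0,0,0]]'; python3 arc.py 0.3; python3 - <<'E'
from h import *
im=viewer.capture("side"); cv2.imwrite("pics/s3full.png",im[:,:,::-1]); cv2.imwrite("pics/s3z.png",cv2.resize(im[245:305,246:316],None,fx=10,fy=10,interpolation=cv2.INTER_CUBIC)[:,:,::-1])
E
```

```text
time_s: 15.28
eef_pos: [0.5444, 0.1776, 0.3018]
orientation: [0.779, 0.627, -0.005, -0.006]
contact_force: [0.8, 2.0, -5.6]
grip_width: 0.0091
t 15.2833 theta 60.15 rad err mm 4.3 along y -0.2 F [ 0.8  2.  -5.6] w 0.0091
tilt fwd deg -0.8 side -0.0 jaw -12.4
[0.0032, -0.0005, -0.0032]
[0.0012, -0.0003, 0.0006]
[0.0012, -0.0003, 0.0006]
[0.0012, -0.0003, 0.0006]
[0.0012, -0.0003, 0.0006]
```

View pics/s3z.png

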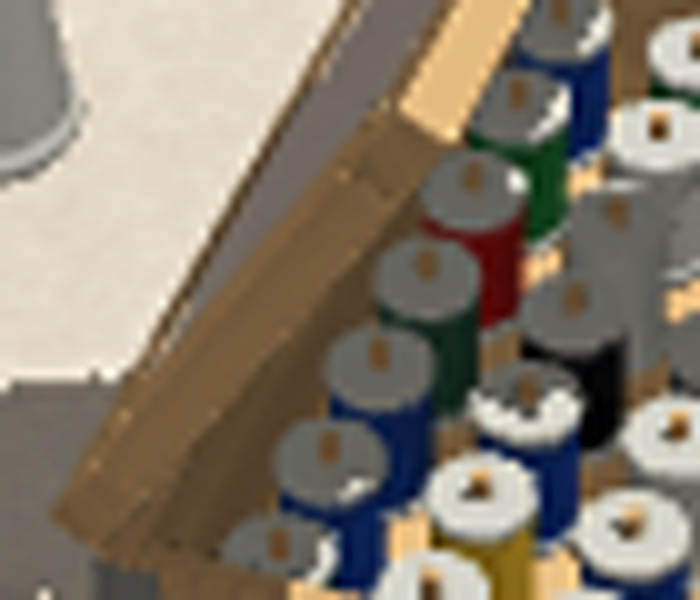

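```bash
python3 - <<'E'
from lid import *
ang(np.array([(455,145),(400,102),(52,512),(105,558)])/10-.45+[246,245])
E
```

```text
[[-112.3, 190.2], [-97.7, 200.7], [11.0, 14.0], [-4.2, 0.4]]
edge len 0.2185 deg 60.33
edge len 0.2161 deg 59.8
from hinge bottom 59.43417214352155 0.22092197719085377 top corner 59.37501026391739 0.22322436801921372
```

```bash
python3 -m creep '[[0.0012,-0.0003,0.0006,0,0,0],[0,0,0,0,0,0],[0,0,0,0,0,0],[0,0,0,0,0,0]]'; python3 arc.py 0.3;  python3 -m creep '[[0,0,0,0,0,0],[0,0,0,0,0,0],[0,0,0,0,0,0],[0,0,0,0,0,0],[0,0,0,0,0,0]]'; python3 arc.py 0.3
```

```text
time_s: 15.67
eef_pos: [0.5444, 0.1775, 0.3019]
orientation: [0.779, 0.627, -0.005, -0.006]
contact_force: [1.5, 1.2, -6.1]
grip_width: 0.0094
t 15.6667 theta 60.18 rad err mm 4.29 along y -0.2 F [ 1.5  1.2 -6.1] w 0.0094
tilt fwd deg -0.9 side -0.0 jaw -12.3
[0.0032, -0.0005, -0.0032]
[0.0012, -0.0003, 0.0006]
[0.0012, -0.0003, 0.0006]
[0.0012, -0.0003, 0.0006]
[0.0012, -0.0003, 0.0006]
time_s: 16.08
eef_pos: [0.5444, 0.1775, 0.3018]
orientation: [0.779, 0.627, -0.005, -0.006]
contact_force: [1.3, 0.5, -6.2]
grip_width: 0.0095
t 16.0833 theta 60.17 rad err mm 4.29 along y -0.2 F [ 1.3  0.5 -6.2] w 0.0095
tilt fwd deg -0.9 side -0.0 jaw -12.3
[0.0032, -0.0005, -0.0032]
[0.0012, -0.0003, 0.0006]
[0.0012, -0.0003, 0.0006]
[0.0012, -0.0003, 0.0006]
[0.0012, -0.0003, 0.0006]
```

Both readings are close to 60° and the pose didn't drift over 0.8 s. I'll take one last overview, then hand in.

```bash
python3 - <<'E'
from h import *
im=viewer.capture("side"); cv2.imwrite("pics/s4.png",im[130:450,100:560,::-1])
E
```

```text
(no output)
```

View pics/s4.png

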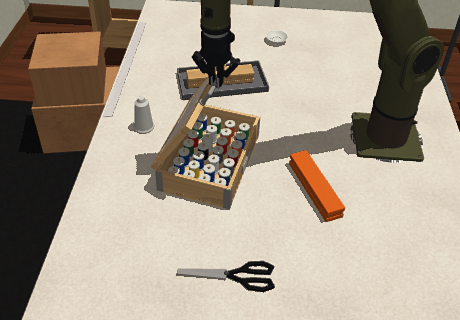

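The picture shows the lid held open, the block in the tray, and the cone, shears and pin dish undisturbed.

```bash
python3 -c "
from cell import job_done,get_state
print(job_done()); print(get_state()['eef_pos'])"
```

```text
the job is handed in; nothing more can be done
None
the job is handed in; nothing more can be done
```

The wooden pressing block is lying flat in the grey tray. The chest lid is open at about 60° and the gripper is still holding its handle. I handed the job in at about 16 s on the robot's clock.

- **Lid angle:** the arm's position gives 60.2°. The last side picture, with four estimates from the lid's corners, gives 59.4–60.3°. I commanded one more 0.3° nudge after that, but the lid barely moved. It then held still for 0.8 s, with about 6 N on the wrist.
- **Handle grip:** the bar slid about 4–5 mm in the pads as the lid swung up. I raised the grip from 40 to 70 N for the last part. Allowing for the slip, the true angle may be about 0.5° below the arm's figure, which agrees with the picture.
- **Block:** the top view showed it flat inside the tray walls. Pressing it down briefly put about 80 N on the wrist (limit 120 N). The hand then rose about 2 mm before I released the block, so it may have dropped 1–2 mm.
- **Other things:** the cone, shears and pin dish looked undisturbed in the last picture. The tape case was outside that picture, but the arm never went near it.

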